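# Fetch the pin spanner from the bin carousel and lock the lamp ring

## Task

Turn the bin carousel by its upright pegs until the orange-handled pin spanner comes out from under the clear hood, lift the spanner out and set it down on the mat so that you can take it again across the broad faces of its handle. Then engage both its prongs fully in the two slots of the lock ring down inside the black lamp body, turn the ring clockwise with the spanner until it is against its stop, and leave the spanner standing upright in the ring. Leave the blue spanner in its slot and do not disturb the loose things on the bench.

Things in the scene. Friction and masses are not known exactly. Their poses are not given: they have to be found in the camera images.
- carousel: Fixed stand of the bin carousel; origin on the bench, on the carousel's vertical axis; its -x axis points out of the open front, towards the robot. A flat clear hood with a blue front edge covers everything at x > 0 of this frame, out to y = +-200 mm, with its top 125 mm above the bench; the half at x < 0 is open from above. The turning part is 178 mm in radius.
- turntable_axis (a point): Point on the carousel's axis at the level of the slot floors, 34 mm above the bench; turns with the turntable, x axis pointing out along the orange spanner's slot (orange floor). Six radial slots 60 degrees apart, 34 mm wide, 45 to 171 mm from the axis, open outward, walls 74 mm high; hub 26 mm in radius. Turns both ways by more than a turn, friction about 0.25 N m, stays where left.
- peg (a point): Top centre of one of six upright round red pegs for turning the carousel, 14 mm in diameter, tops 108 mm above the bench (74 mm tall above the slot floors), 150 mm from the axis, midway between slots (at 30, 90, 150, ... degrees from the x axis of turntable_axis; this one at 30), with 45 mm free all round. Hold or push a peg.
- spanner: Pin spanner with orange handle, about 140 g; origin at the centre of its underside, z up. Two steel prongs point down at x = +-20 mm, each 8 (x) by 14 (y) mm, 10 mm long; above them a steel foot 64 x 24 mm, z 10 to 20 mm. Stands by itself on its prongs on a flat surface; the same when turned half round. Starts standing in its slot, x axis along the slot, about 100 mm from the carousel's axis.
- spanner_handle (a point): Centre of the top edge of the spanner's flat upright orange handle, 72 mm above its origin; the handle is 64 mm (x) by 12 mm (y) and reaches 52 mm down from here. In the carousel slot fingers have room only at its two narrow ends (64 mm apart, along x); in the lamp only at its two broad faces (12 mm apart, along y).
- other_spanner: Like the orange spanner but with a blue handle and wider prongs, which do not fit; in the slot opposite (180 degrees). Leave it there.
- lamp: Black round lamp body, fixed to the bench, origin at its centre on the bench; flange 160 mm across, upright barrel 94 mm outside and 82 mm inside in diameter, rim 97 mm above the bench, lock ring down inside. With the spanner in the ring the handle's top is level with the rim; only 9 mm is left beyond its narrow ends, 34 mm beside its broad faces (fingers enter only partly open).
- ring_top (a point): Centre of the top face of the aluminium lock ring, 35 mm above the bench; turns with the ring. Two through slots at x = +-20 mm, each 11 mm (x) by 17 mm (y), 12 mm deep with chamfered mouths. The ring turns about the vertical with 0.18 N m of friction. With the prongs fully in, the spanner's foot rests on this face (its origin 10 mm below this point).
- lock_ring (a joint): Angle of the lock ring, rad, growing clockwise seen from above; starts between 0 and 0.4, firm stop at 1.4 (then the red dot on the ring points at the white mark on the barrel's rim).
- mat: Black rubber mat, 130 x 100 x 3 mm, fixed flat on the bench, origin at the centre of its underside: a clear place to set the spanner down.
- driver_box: Loose cardboard box 90 x 60 x 35 mm; leave alone.
- lens_cover: Loose black round lens cover, 110 mm in diameter, 22 mm high; leave alone.
- flux_jar: Loose jar 50 mm in diameter, 60 mm high; leave alone.
- driver: Loose yellow screwdriver; leave alone.
Not all that is in view belongs to the job. There is more than one size of the other_spanner; the job needs the smaller. There is more than one size of the mat; the one meant has the size given above.

How it is judged (in metres and radians):
On the way, in this order (a step that is already met when the one before it is completed fails the run):
1. the carousel is turned so that the orange spanner, still in its slot, stands out from under the hood (x of spanner in the frame of carousel below -0.05 m and z of spanner in the frame of carousel below 0.045 m and horizontal distance between spanner and carousel below 0.13 m), for 0.2 s.
2. the spanner stands on the mat, let go (z of spanner in the frame of mat below 0.008 m and horizontal distance between spanner and mat below 0.075 m and angle between spanner's own z axis and vertical below 0.15 rad and contact force between the fingers and spanner below 0.1 N and linear speed of spanner below 0.03 m/s), for 0.1 s.
3. both prongs are fully in the ring's slots before the ring is turned (z of spanner in the frame of ring_top below -0.007 m and horizontal distance between spanner and ring_top below 0.005 m and angle between the x axis of spanner and the x axis of ring_top, either way round below 0.2 rad and angle between spanner's own z axis and vertical below 0.1 rad and value of joint lock_ring below 0.8 rad), for 0.1 s.
4. the spanner, prongs in, has turned the ring to its stop (z of spanner in the frame of ring_top below -0.007 m and horizontal distance between spanner and ring_top below 0.005 m and angle between the x axis of spanner and the x axis of ring_top, either way round below 0.2 rad and angle between spanner's own z axis and vertical below 0.1 rad and value of joint lock_ring above 1.33 rad), for 0.1 s.
At the end, for the whole second after the job is handed in: The lock ring is within 0.07 rad of its stop, the orange spanner is at rest, upright within 0.1 rad, centred on the ring within 5 mm with both prongs at least 7 mm deep in the slots, and the blue spanner is still in its carousel slot (all of step 4 and linear speed of spanner below 0.02 m/s and z of other_spanner in the frame of carousel below 0.05 m and angle between other_spanner's own z axis and vertical below 0.5 rad and horizontal distance between other_spanner and carousel below 0.16 m); the robot touches nothing.
It fails at once if a loose bystander on the bench was moved more than 30 mm (distance of any of driver_box, lens_cover, flux_jar, driver from where it was at the start of the episode above 0.03 m).
It fails at once if the blue spanner was taken out of its slot (z of other_spanner in the frame of carousel above 0.09 m).
It also fails if it takes over 72 s, if anything falls off the work surface, if the arm or the gripper's body presses on something with over 40 N, if the wrist force passes 120 N, or if a joint passes its speed limit or range.

## Robot

A 6-joint arm with a two-finger parallel gripper is mounted at the origin on the work surface. World frame = base frame: x ahead of the robot, y to its left, z up, the work surface at z = 0. Lengths are in mm, angles in rad, forces in N, time in s.
With the tool pointing down it reaches from about 325 to 875 mm from the base axis. Payload 4.4 kg.
Tool frame: the origin (TCP) lies on the centre line of the jaws, within the pads' length; the fingertips stand 22 mm ahead of it and the grasp point (between the pads) lies 3 mm ahead of it; z points along the fingers, y is the direction in which the jaws open and shut (so a half turn about z gives the same grasp; the last joint's range is limited). The gripper opens to 85 mm and grips with 20 to 120 N. Pads are 22 mm wide; open, the fingers measure 114 mm over their backs; the gripper's body (76 mm by 85 mm) begins 54 mm behind the grasp point. The pads swing forward as they close: fully open they stand 13 mm farther back than shut.
Start: joints at [1.121, 0.207, 1.542, -0, 1.393, -0.15], TCP at [169.275, 549.521, 253.282] pointing down, gripper open.
Joint ranges: [-2.73, 2.73], [-0.86, 2.22], [0.23, 2.46], [-1.11, 4.25], [0.08, 2.63], [-2.82, 2.82]. Speed limits (rad/s): [2.79, 2.79, 3.14, 3.14, 3.14, 3.14].

## Interface

Orientations are given as a unit quaternion [x, y, z, w].
In Python, from workcell import * gives the robot as it stands.
- The arm moves only by the tool jog_arm, never from a script. Its argument "commands" is a list of rows, each an object of numbers: "x", "y", "z": the shift along the world's x, y, z in cm; "ax", "ay", "az": the turn, a rotation vector about the world's x, y, z in degrees. In form: [{"x": .., "y": .., "z": .., "ax": .., "ay": .., "az": ..}, ...]. A call has 1 to 5 rows; each row is the pose to reach, as a shift and turn from the pose commanded when the call began; what a row does not reach only later rows make up. A row lasts 1/8 s, in which the tool goes at most 62.5 mm and 10.7 degrees, less where a joint would pass 70% of its speed; a pose out of reach is approached as far as the arm can. A call with a gripper value outside its range is refused whole. "gripper" is the opening, from 0 (shut) to 1 (fully open), set as the call begins (left out, the last holds). The fingers move at their own pace and stop on an object; "grip_force" is the grip in N (left out, the last holds). Time passes only in rows, so rows that repeat a pose let the fingers close. It gives the time, the measured TCP pose, the force and the opening at its end, in the units of the state.
- state(): the state, without advancing time (a new reading comes with each control period).
- camera(name): name is "scene" or "side" or "wrist"; returns a dict with "img" (384x512x3 uint8, blue, green, red), "intrinsics" (3x3 intrinsics, pixels), "R" (3x3) and "t" (3): a world point X has camera coordinates R X + t. Camera axes: x right, y down, z forward; pixel columns grow to the right and rows downward; lengths in mm; the calibration is good to about 2 mm. A picture is of the moment at which its call begins. There is no depth.
- close_job(): hands the job in, once; it reports no verdict.
The state is a dict: "clock": time; "joints": joint angles; "qvel": joint speeds; "joint_torque": joint torques, N m; "tcp_pos": TCP position; "orientation": TCP orientation; "wrist_force": force on the tool from outside, world axes, zero at the start; "moment": the same for the moment, N m; "finger_gap": finger opening in mm.
Only numpy, scipy, OpenCV 4.12 (cv2) and the standard library are available. Lean on these libraries where they do the work, as an engineer would, in place of code of your own. Each camera call takes 0.05 s, during which the arm holds its last target. There are 200 camera calls.

## Working session

There is one attempt and no reset: what is moved stays moved. The work goes in short steps, Python scripts to look and compute and a tool call to move; the robot and the scene stay as the last step left them, time stands still between calls to the robot, and variables do not carry over. Pictures are saved under pics/ and viewed, about 8 in all and at most 12, crops included, and the job is handed in when it is done.

Besides the shell and the picture viewer there is one more tool, called after "Call:" as name(argument=value, ...) on one line, values as JSON. jog_arm: Moves the arm, as the interface text tells. Its arguments: {"type":"object","properties":{"commands":{"type":"array"},"gripper":{"type":"number"},"grip_force":{"type":"number"}},"required":["commands"]}

```bash
mkdir -p pics && cat > h.py <<'E'
from workcell import *
import numpy as np, cv2
def ray(c,u,v,z):
    d=np.linalg.inv(np.array(c["intrinsics"]))@np.array([u,v,1.0]); R=np.array(c["R"]);t=np.array(c["t"])
    o=-R.T@t; d=R.T@d; return o+d*(z-o[2])/d[2]
def proj(c,X):
    p=np.array(c["intrinsics"])@(np.array(c["R"])@np.array(X,float)+np.array(c["t"])); return p[:2]/p[2]
E
python3 - <<'E'
from h import *
a=camera("scene");b=camera("side");w=camera("wrist")
import pickle;pickle.dump((a,b,w),open("c0.pkl","wb"))
cv2.imwrite("pics/a.png",cv2.resize(a["img"],(800,600)));cv2.imwrite("pics/b.png",cv2.resize(b["img"],(800,600)))
for c in(a,b,w):print(-np.array(c["R"]).T@c["t"],c["R"][2],c["intrinsics"][0][0])
print(state())
E
```

```text
[1274.23258306   14.32306516 1235.8739895 ] [-0.56635874 -0.0588489  -0.8220551 ] 494.99462778291263
[ 163.73648021 -850.29573083 1072.84097718] [ 0.24698165  0.6109234  -0.75217861] 382.1735659210147
[ 97.03566862 572.09643778 373.31988122] [ 0.28287391 -0.08970331 -0.95495323] 306.5774187329463
{'clock': 0.15, 'joints': array([ 1.12151094e+00,  2.07246212e-01,  1.54263361e+00, -2.49075972e-05,
        1.39349807e+00, -1.50480286e-01]), 'qvel': array([ 0.00016502, -0.00065939, -0.00538038,  0.00132701, -0.00213912,
       -0.00139918]), 'joint_torque': array([-5.02708599e-05, -3.83509862e+01, -2.92037004e+01, -1.95406433e-04,
        6.61342288e-03, -2.81306166e-05]), 'tcp_pos': array([169.03295862, 549.01791621, 252.37630149]), 'orientation': array([ 1.48845122e-01,  9.88860118e-01, -8.56402149e-04, -2.51977135e-04]), 'wrist_force': array([-0.47873562,  0.48591575,  0.2963541 ]), 'moment': array([-0.02722719,  0.02912317,  0.0094063 ]), 'finger_gap': 85.52016155499041}
```

View pics/a.png

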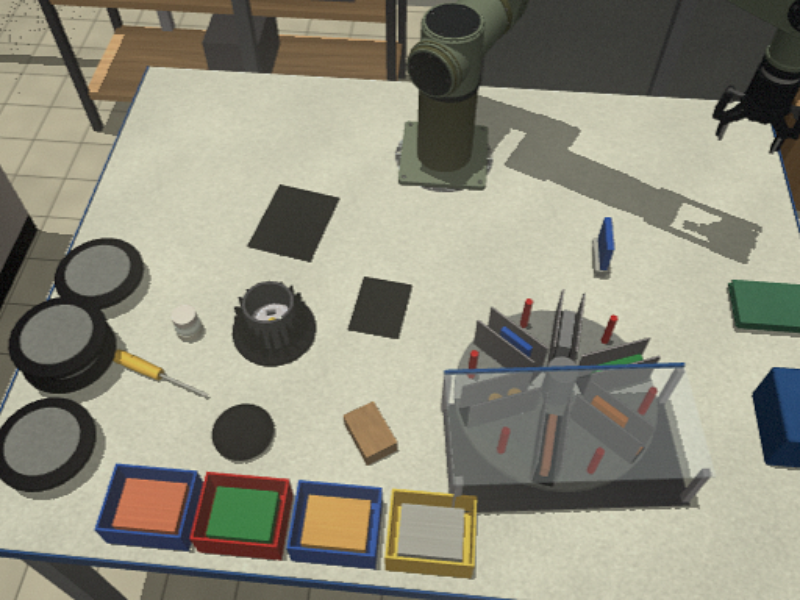

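View pics/b.png

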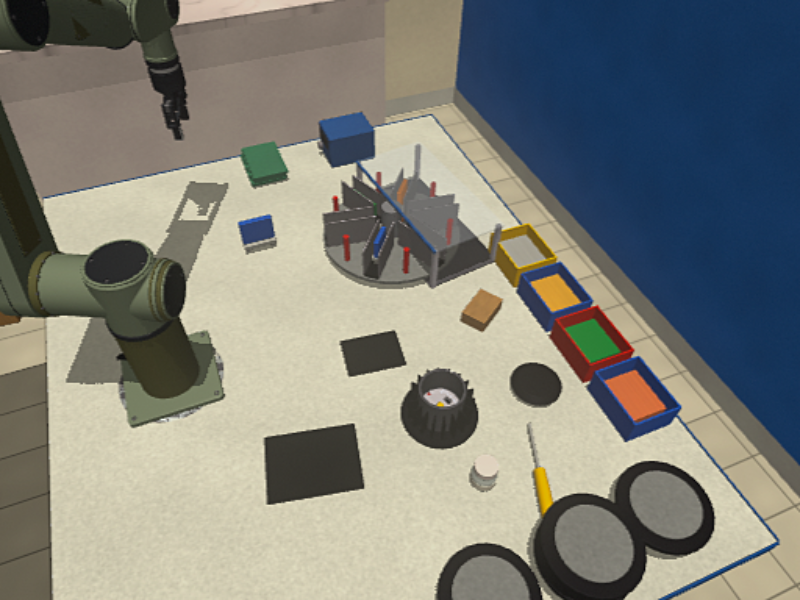

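```bash
python3 - <<'E'
from h import *
import pickle
a,b,w=pickle.load(open("c0.pkl","rb"))
A=cv2.resize(a["img"][175:330,270:460],(800,652),interpolation=cv2.INTER_CUBIC)[:600]
cv2.imwrite("pics/c.png",A)
# mats, lamp : dark contours
for n,c in(("a",a),("b",b)):
    g=cv2.cvtColor(c["img"],cv2.COLOR_BGR2GRAY)
    m=(g<62).astype(np.uint8)
    cs,_=cv2.findContours(m,cv2.RETR_EXTERNAL,cv2.CHAIN_APPROX_NONE)
    for k in cs:
        if 300<cv2.contourArea(k)<6000:
            P=np.array([ray(c,*q,3)[:2] for q in k[:,0,:].astype(float)],np.float32)
            if abs(P).max()>1200:continue
            r=cv2.minAreaRect(P);print(n,k[:,0].mean(0).round(),np.round(r[0]),np.round(r[1]),round(r[2],1))
    # hsv colours
    h=cv2.cvtColor(c["img"],cv2.COLOR_BGR2HSV)
    for nm,lo,hi,z in(("red",(0,140,60),(8,255,255),105),("red2",(172,140,60),(180,255,255),105),("blue",(105,150,60),(125,255,255),106),("orange",(5,60,80),(14,255,255),106)):
        cs,_=cv2.findContours(cv2.inRange(h,lo,hi),cv2.RETR_EXTERNAL,cv2.CHAIN_APPROX_NONE)
        for k in cs:
            if 12<cv2.contourArea(k)<900:
                q=k[:,0]; top=q[q[:,1].argmin()]
                print(n,nm,cv2.boundingRect(k),cv2.contourArea(k),ray(c,*top,z).round()[:2])
E
```

```text
a [143. 370.] [ 983. -272.] [ 57. 758.] 0.0
a [214. 357.] [ 915. -124.] [ 27. 140.] 4.4
a [207. 322.] [ 848. -129.] [130. 107.] 89.8
a [369. 317.] [773. 264.] [ 46. 373.] 7.3
a [153. 326.] [ 848. -286.] [130. 106.] 89.9
a [134. 340.] [ 862. -357.] [307. 125.] 89.9
a [ 88. 312.] [ 848. -444.] [106. 131.] 0.1
a [155. 276.] [ 713. -310.] [104. 105.] 5.4
a [ 28. 284.] [ 763. -642.] [177. 159.] 21.7
a [496. 270.] [590. 618.] [195.  65.] 0.3
a [175. 211.] [ 501. -293.] [150. 155.] 22.4
a [243. 196.] [425. -98.] [ 96. 128.] 82.7
a [ 50. 201.] [ 489. -686.] [361. 210.] 0.3
a [  9. 168.] [ 382. -850.] [239.  36.] 0.6
a [188. 142.] [ 226. -302.] [135. 181.] 78.6
a [289.  13.] [-499.   -6.] [141. 135.] 4.1
a [165.  21.] [-399. -490.] [316.  79.] 21.7
a [46. 41.] [-249. -950.] [573.  30.] 32.4
a red (300, 224, 6, 12) 28.5 [572.  77.]
a red (385, 202, 10, 18) 53.0 [478. 318.]
a red (333, 191, 8, 18) 43.0 [454. 173.]
a blue (61, 335, 56, 9) 17.0 [ 928. -467.]
a blue (184, 322, 59, 34) 76.5 [858. -63.]
a blue (494, 235, 18, 49) 563.0 [558. 583.]
a blue (401, 232, 36, 3) 13.5 [564. 430.]
a blue (321
[... 302 characters left out ...]
 [343. 245.] [ 721. -302.] [104. 105.] 68.5
b [238. 226.] [ 424. -100.] [ 97. 126.] 82.9
b [393. 237.] [ 893. -327.] [155. 321.] 0.1
b [352. 196.] [ 856. -126.] [135. 178.] 40.0
b [ 74. 167.] [-78. 408.] [150. 149.] 8.4
b [221.  93.] [626. 678.] [210. 166.] 69.5
b red (258, 158, 4, 17) 23.5 [579.  89.]
b red (219, 150, 5, 17) 28.5 [459. 182.]
b blue (422, 347, 76, 37) 123.5 [ 867. -761.]
b blue (334, 168, 45, 37) 826.0 [882. -87.]
b blue (239, 145, 8, 11) 20.5 [553. 175.]
b blue (153, 138, 20, 6) 23.0 [295. 319.]
b blue (205, 72, 34, 18) 243.5 [672. 678.]
b orange (387, 237, 39, 33) 633.5 [ 858. -400.]
b orange (352, 206, 10, 15) 20.0 [ 784. -238.]
b orange (254, 114, 7, 17) 54.0 [676. 333.]
```

View pics/c.png

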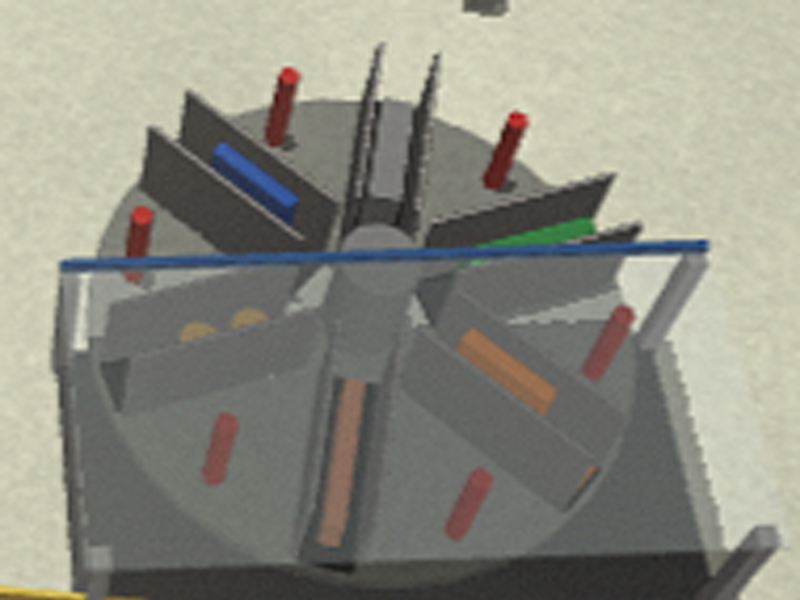

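```bash
python3 - <<'E'
from h import *
import pickle
a,b,w=pickle.load(open("c0.pkl","rb"))
cr=lambda u,v:(u/4.2105+270,v/4.2105+175)
P=np.array([ray(a,*cr(*q),108)[:2] for q in [(290,73),(517,119),(140,214),(228,418),(483,475),(626,313)]])
A=np.c_[2*P,np.ones(6)];s=np.linalg.lstsq(A,(P**2).sum(1),rcond=None)[0];c=s[:2]
print(P.round(1),c,np.sqrt(s[2]+c@c))
an=np.degrees(np.arctan2(*(P-c).T[::-1]));print(an.round(1),(an%60).round(1))
for q in[(62,265),(707,245)]:print("hood",ray(a,*cr(*q),125))
for q in[(463,333),(550,410),(508,372)]:
    X=ray(a,*cr(*q),106);print("handle",X,np.degrees(np.arctan2(*(X[:2]-c)[::-1])),np.linalg.norm(X[:2]-c))
# lamp rim
A=cv2.resize(a["img"][165:240,140:210],(560,600),interpolation=cv2.INTER_CUBIC)
B=cv2.resize(b["img"][225:290,250:310],(554,600),interpolation=cv2.INTER_CUBIC)
cv2.imwrite("pics/d.png",cv2.resize(np.hstack([A,B]),(800,430)))
E
```

```text
[[460.4 175.4]
 [483.4 322.3]
 [578.8  80.7]
 [715.4 137.9]
 [738.  286.3]
 [621.7 379.3]] [599.46321656 230.11714641] 149.47384690339365
[-158.5  141.5  -97.9  -38.5   22.1   81.5] [21.5 21.5 22.1 21.5 22.1 21.5]
hood [630.33011239  33.53814887 125.        ]
hood [578.80909423 427.78339063 125.        ]
handle [643.89839657 279.8670816  106.        ] 48.229708276708514 66.70488192838319
handle [691.08804312 328.74985763 106.        ] 47.10946058814009 134.6236255778376
handle [668.0246129  305.47372395 106.        ] 47.703250067347184 101.87874579825014
```

View pics/d.png

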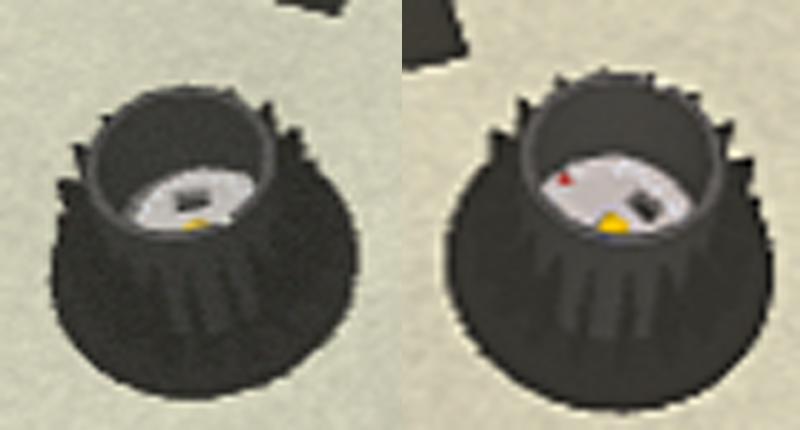

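The candidate handles were A at crop (508,372) and B at crop (345,460). A is an upright orange handle standing opposite the blue one, in the slot with the orange floor at crop (588,478). B is only a flat brown part, so A is the spanner. The carousel axis is at (599.5, 230) and the orange slot points at about 51.6°. For the mat, the smaller one at (425,-99) measures about 128x97 mm, so it fits. The larger one is 180x135 mm.

In the lamp crop, one ring slot is visible in each view, and the red dot shows in the side view. I'll start by gripping the peg at (482,323).

Call:
jog_arm(commands=[{"x":6,"y":-4.4,"z":0,"az":-5},{"x":12,"y":-8.8,"z":0,"az":-10},{"x":18,"y":-13,"z":0,"az":-15},{"x":23,"y":-17,"z":0,"az":-21.3},{"x":27,"y":-20,"z":-2,"az":-21.3}], gripper=0.42)

```text
$.commands[0]: bad value
```

Call:
jog_arm(commands=[{"x":4.3,"y":-2.6,"z":-3},{"x":4.3,"y":-2.6,"z":-7},{"x":4.3,"y":-2.6,"z":-7},{"x":4.3,"y":-2.6,"z":-7}])

```text
$.commands[0]: bad value
```

```bash
python3 - <<'E'
from h import *
w=camera("wrist");cv2.imwrite("pics/e.png",w["img"])
s=state();print(s["clock"],s["tcp_pos"],s["orientation"],s["finger_gap"])
print(proj(w,(481.8,323.1,108)))
h=cv2.cvtColor(w["img"],cv2.COLOR_BGR2HSV);m=cv2.inRange(h,(0,120,50),(8,255,255))|cv2.inRange(h,(172,120,50),(180,255,255))
cs,_=cv2.findContours(m,cv2.RETR_EXTERNAL,cv2.CHAIN_APPROX_NONE)
for k in cs:
    if cv2.contourArea(k)>40:print(cv2.boundingRect(k))
E
```

```text
0.2 [169.07134229 549.1214695  252.53467872] [ 1.48827282e-01  9.88862937e-01 -6.95150293e-04 -2.22774240e-04] 85.48889955114154
[155.51341557 463.27000443]
```

View pics/e.png

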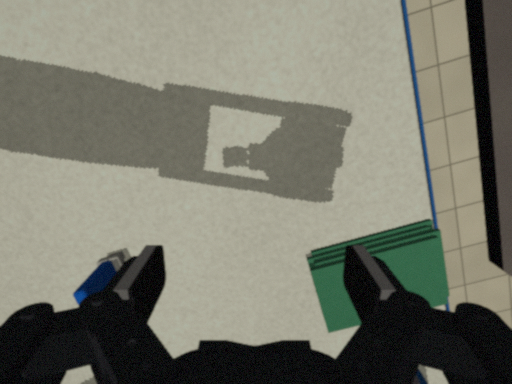

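The wrist view shows only the bench from the start pose: both moves were refused because each row needs all six keys. I'll send them again.

Call:
jog_arm(commands=[{"x":6,"y":-4.4,"z":0,"ax":0,"ay":0,"az":-5},{"x":11,"y":-8,"z":0,"ax":0,"ay":0,"az":-10},{"x":16,"y":-11.6,"z":0,"ax":0,"ay":0,"az":-15},{"x":21,"y":-15.2,"z":0,"ax":0,"ay":0,"az":-21.3},{"x":26,"y":-19,"z":0,"ax":0,"ay":0,"az":-21.3}], gripper=0.42)

```text
clock: 0.82
tcp_pos: [423.0, 363.9, 253.2]
orientation: [0.329, 0.944, 0.0, -0.0]
wrist_force: [0.2, 0.6, 0.2]
finger_gap: 35.5
```

Call:
jog_arm(commands=[{"x":5.3,"y":-3.6,"z":-2,"ax":0,"ay":0,"az":0},{"x":5.3,"y":-3.6,"z":-7,"ax":0,"ay":0,"az":0},{"x":5.3,"y":-3.6,"z":-7,"ax":0,"ay":0,"az":0},{"x":5.3,"y":-3.6,"z":-7,"ax":0,"ay":0,"az":0}])

```text
clock: 1.32
tcp_pos: [474.6, 329.9, 184.3]
orientation: [0.329, 0.944, 0.0, 0.0]
wrist_force: [0.8, 0.8, 0.9]
finger_gap: 35.9
```

```bash
python3 - <<'E'
from h import *
w=camera("wrist");cv2.imwrite("pics/f.png",w["img"])
s=state();print(s["clock"],s["tcp_pos"],s["orientation"],s["finger_gap"],s["joints"])
print(proj(w,(481.8,323.1,108)))
h=cv2.cvtColor(w["img"],cv2.COLOR_BGR2HSV);m=cv2.inRange(h,(0,120,50),(8,255,255))|cv2.inRange(h,(172,120,50),(180,255,255))
cs,_=cv2.findContours(m,cv2.RETR_EXTERNAL,cv2.CHAIN_APPROX_NONE)
for k in cs:
    if cv2.contourArea(k)>40:print(cv2.boundingRect(k))
E
```

```text
1.375 [475.1258729  330.50772996 185.37592462] [0.32838239 0.94454354 0.00118573 0.0010543 ] 36.13360966681989 [ 4.58206276e-01  2.75631288e-01  1.60321798e+00  1.70622925e-04
  1.25957423e+00 -4.43460211e-01]
[251.78437032 223.6757593 ]
(78, 259, 50, 55)
(379, 258, 27, 30)
(244, 185, 19, 47)
```

View pics/f.png

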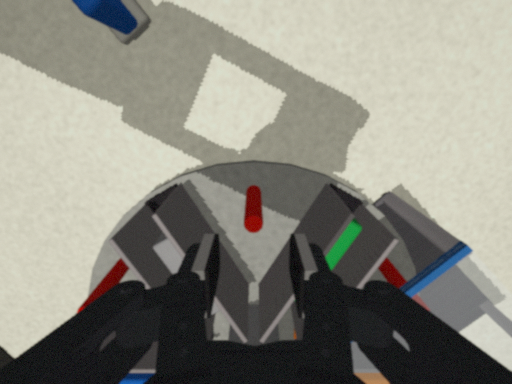

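Call:
jog_arm(commands=[{"x":0.7,"y":-0.7,"z":-2,"ax":0,"ay":0,"az":0},{"x":0.7,"y":-0.7,"z":-6,"ax":0,"ay":0,"az":0},{"x":0.7,"y":-0.7,"z":-9,"ax":0,"ay":0,"az":0},{"x":0.7,"y":-0.7,"z":-9,"ax":0,"ay":0,"az":0}])

```text
clock: 1.88
tcp_pos: [480.3, 322.7, 92.9]
orientation: [0.328, 0.945, -0.001, -0.001]
wrist_force: [-0.2, 0.3, -0.5]
finger_gap: 36.0
```

Call:
jog_arm(commands=[{"x":0,"y":0,"z":0,"ax":0,"ay":0,"az":0},{"x":0,"y":0,"z":0,"ax":0,"ay":0,"az":0},{"x":0,"y":0,"z":0,"ax":0,"ay":0,"az":0}], gripper=0.05, grip_force=30)

```text
clock: 2.25
tcp_pos: [483.1, 323.6, 96.2]
orientation: [0.329, 0.944, 0.002, 0.001]
wrist_force: [-1.3, 0.7, 8.0]
finger_gap: 12.6
```

```bash
python3 - <<'E'
from h import *
s=state();p=s["tcp_pos"];print(s["clock"],p,s["finger_gap"])
c=np.array([599.46,230.12]);d=p[:2]-c;print(np.linalg.norm(d),np.degrees(np.arctan2(d[1],d[0])))
# relative shifts for rotations
for k in range(1,21):
    t=np.radians(5*k);R=np.array([[np.cos(t),-np.sin(t)],[np.sin(t),np.cos(t)]])
    print(5*k,((R@d-d)/10).round(2),end="; ")
E
```

```text
2.25 [483.12550803 323.59669234  96.17291596] 12.646080723447557
149.23674491446033 141.2175457299958
5 [-0.77 -1.05]; 10 [-1.45 -2.16]; 15 [-2.02 -3.33]; 20 [-2.5  -4.54]; 25 [-2.86 -5.79]; 30 [-3.12 -7.07]; 35 [-3.26 -8.36]; 40 [-3.29 -9.66]; 45 [ -3.2  -10.96]; 50 [ -3.01 -12.25]; 55 [ -2.7  -13.52]; 60 [ -2.28 -14.75]; 65 [ -1.75 -15.94]; 70 [ -1.13 -17.08]; 75 [ -0.41 -18.17]; 80 [  0.41 -19.18]; 85 [  1.31 -20.12]; 90 [  2.29 -20.98]; 95 [  3.34 -21.75]; 100 [  4.45 -22.43];
```

Call:
jog_arm(commands=[{"x":-0.77,"y":-1.05,"z":0,"ax":0,"ay":0,"az":5},{"x":-1.45,"y":-2.16,"z":0,"ax":0,"ay":0,"az":10},{"x":-2.02,"y":-3.33,"z":0,"ax":0,"ay":0,"az":15},{"x":-2.5,"y":-4.54,"z":0,"ax":0,"ay":0,"az":20},{"x":-2.86,"y":-5.79,"z":0,"ax":0,"ay":0,"az":25}])

```text
clock: 2.88
tcp_pos: [454.5, 265.6, 96.1]
orientation: [0.115, 0.993, 0.002, 0.002]
wrist_force: [-1.1, 2.0, 7.0]
finger_gap: 12.8
```

Call:
jog_arm(commands=[{"x":-0.26,"y":-1.28,"z":0,"ax":0,"ay":0,"az":5},{"x":-0.4,"y":-2.57,"z":0,"ax":0,"ay":0,"az":10},{"x":-0.43,"y":-3.87,"z":0,"ax":0,"ay":0,"az":15},{"x":-0.34,"y":-5.17,"z":0,"ax":0,"ay":0,"az":20},{"x":-0.15,"y":-6.46,"z":0,"ax":0,"ay":0,"az":25}])

```text
clock: 3.5
tcp_pos: [453.2, 200.4, 96.1]
orientation: [-0.102, 0.995, 0.001, 0.002]
wrist_force: [-2.8, 1.6, 8.6]
finger_gap: 13.2
```

Call:
jog_arm(commands=[{"x":0.31,"y":-1.27,"z":0,"ax":0,"ay":0,"az":5},{"x":0.73,"y":-2.5,"z":0,"ax":0,"ay":0,"az":10},{"x":1.26,"y":-3.69,"z":0,"ax":0,"ay":0,"az":15},{"x":1.88,"y":-4.83,"z":0,"ax":0,"ay":0,"az":20},{"x":2.6,"y":-5.92,"z":0,"ax":0,"ay":0,"az":25}])

```text
clock: 4.12
tcp_pos: [479.6, 140.8, 96.1]
orientation: [-0.315, 0.949, -0.0, 0.002]
wrist_force: [-1.8, 2.6, 8.1]
finger_gap: 13.0
```

Call:
jog_arm(commands=[{"x":0.82,"y":-1.01,"z":0,"ax":0,"ay":0,"az":5},{"x":1.72,"y":-1.95,"z":0,"ax":0,"ay":0,"az":10},{"x":2.7,"y":-2.81,"z":0,"ax":0,"ay":0,"az":15},{"x":3.75,"y":-3.58,"z":0,"ax":0,"ay":0,"az":20},{"x":4.86,"y":-4.26,"z":0,"ax":0,"ay":0,"az":25}])

```text
clock: 4.75
tcp_pos: [528.5, 98.3, 96.1]
orientation: [-0.513, 0.858, -0.001, 0.002]
wrist_force: [-0.5, 3.5, 7.0]
finger_gap: 12.9
```

Call:
jog_arm(commands=[{"x":0,"y":0,"z":0,"ax":0,"ay":0,"az":0},{"x":0,"y":0,"z":0,"ax":0,"ay":0,"az":0},{"x":0,"y":0,"z":0,"ax":0,"ay":0,"az":0}], gripper=0.42)

```text
clock: 5.12
tcp_pos: [525.4, 98.1, 93.0]
orientation: [-0.512, 0.859, 0.0, -0.0]
wrist_force: [-0.5, -0.2, -0.3]
finger_gap: 35.6
```

Call:
jog_arm(commands=[{"x":0,"y":0,"z":5,"ax":0,"ay":0,"az":0},{"x":0,"y":0,"z":10,"ax":0,"ay":0,"az":0},{"x":0,"y":4,"z":12,"ax":0,"ay":0,"az":0},{"x":0,"y":9,"z":12,"ax":0,"ay":0,"az":0},{"x":0,"y":14,"z":12,"ax":0,"ay":0,"az":0}])

```text
clock: 5.75
tcp_pos: [525.9, 239.3, 213.7]
orientation: [-0.511, 0.859, -0.0, 0.0]
wrist_force: [0.3, -0.7, 0.6]
finger_gap: 35.8
```

```bash
python3 - <<'E'
from h import *
a=camera("scene");w=camera("wrist")
cv2.imwrite("pics/g.png",np.hstack([cv2.resize(a["img"][165:340,265:465],(400,350)),cv2.resize(w["img"],(400,350))]))
import pickle;pickle.dump((a,w),open("c1.pkl","wb"))
s=state();print(s["clock"],s["tcp_pos"],s["orientation"],s["finger_gap"],s["joints"])
h=cv2.cvtColor(w["img"],cv2.COLOR_BGR2HSV);m=cv2.inRange(h,(6,140,90),(16,255,255))
cs,_=cv2.findContours(m,cv2.RETR_EXTERNAL,cv2.CHAIN_APPROX_NONE)
for k in cs:
    if cv2.contourArea(k)>100:print(cv2.boundingRect(k),cv2.minAreaRect(k))
E
```

```text
5.85 [525.05184363 242.30173822 213.16793785] [-5.14079575e-01  8.57741954e-01  8.66915548e-04  4.23769381e-04] 36.050523284194675 [ 2.81763148e-01  2.47986063e-01  1.57679824e+00  1.95568439e-03
  1.31643204e+00 -2.36939394e+00]
(219, 269, 41, 56) ((238.2648162841797, 297.0323486328125), (68.00720977783203, 3.519059181213379), 54.090274810791016)
(226, 199, 122, 28) ((286.7067565917969, 212.39053344726562), (25.597728729248047, 121.13004302978516), 88.66777801513672)
```

View pics/g.png

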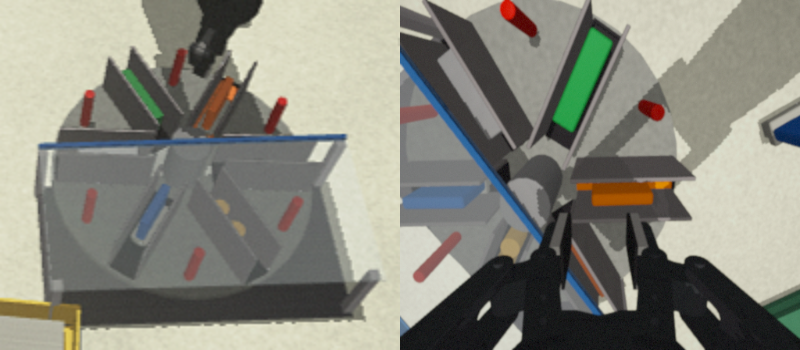

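```bash
python3 - <<'E'
from h import *
import pickle
a,w=pickle.load(open("c1.pkl","rb"))
cv2.imwrite("pics/h.png",np.hstack([cv2.resize(w["img"][185:245,215:360],None,fx=4,fy=4,interpolation=cv2.INTER_NEAREST)]))
print(-np.array(w["R"]).T@w["t"])
c=np.array([599.46,230.12]);t=np.radians(151.6);u=np.array([np.cos(t),np.sin(t)]);n=np.array([-u[1],u[0]])
for r,o in[(68,-6),(68,6),(132,6),(132,-6)]:print(proj(w,np.r_[c+r*u+o*n,106]).round(1),(proj(w,np.r_[c+r*u+o*n,106])-[215,185])*4)
E
```

```text
[489.47801163 178.49130018 334.2136556 ]
[248.1 227.3] [132.49339281 169.17529157]
[248.1 213.5] [132.24193279 114.15285501]
[328.  213.6] [452.08080988 114.40616252]
[326.9 227.3] [447.68029254 169.39148932]
```

View pics/h.png

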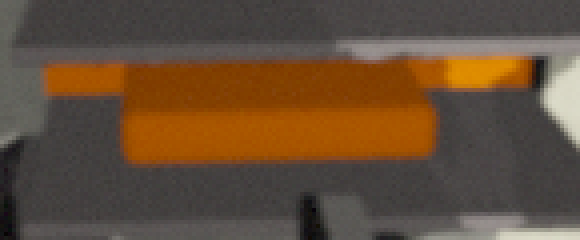

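```bash
python3 - <<'E'
from h import *
import pickle
a,w=pickle.load(open("c1.pkl","rb"))
q=lambda u,v:ray(w,u/4+215,v/4+185,106)
print(q(280,137));L=q(126,137);R=q(434,136);print(L,R,np.linalg.norm(L-R),np.degrees(np.arctan2(*(R-L)[[1,0]])))
E
```

```text
[512.98996425 275.64198395 106.        ]
[540.26345542 260.9237548  106.        ] [485.61186678 290.16940575 106.        ] 61.98470973078746 151.84747190621695
```

The crop shows the bright handle top face at crop (124–434, 110–162). That puts its centre at (513, 275.6) with yaw 151.8°, and the tool yaw already matches. Next I move above it with the gripper open.

Call:
jog_arm(commands=[{"x":-1.2,"y":3.4,"z":0,"ax":0,"ay":0,"az":0},{"x":-1.2,"y":3.4,"z":-5,"ax":0,"ay":0,"az":0},{"x":-1.2,"y":3.4,"z":-5,"ax":0,"ay":0,"az":0},{"x":-1.2,"y":3.4,"z":-5,"ax":0,"ay":0,"az":0},{"x":-1.2,"y":3.4,"z":-5,"ax":0,"ay":0,"az":0}], gripper=1)

```text
clock: 6.48
tcp_pos: [515.7, 271.8, 165.4]
orientation: [-0.511, 0.859, -0.0, 0.002]
wrist_force: [0.1, 0.6, 0.1]
finger_gap: 85.1
```

```bash
python3 - <<'E'
from h import *
s=[state()]
for i in range(3):
    w=camera("wrist");s.append(state())
for x in s:print(x["tcp_pos"].round(1),x["finger_gap"])
h=cv2.cvtColor(w["img"],cv2.COLOR_BGR2HSV);m=cv2.inRange(h,(6,140,90),(16,255,255))
print(cv2.boundingRect(m),proj(w,(513,275.6,106)))
cv2.imwrite("pics/i.png",w["img"])
E
```

```text
[515.7 271.8 165.4] 85.0974066602639
[515.6 271.9 165.4] 85.51290937493603
[515.4 271.9 165.1] 85.41517516803093
[515.2 271.9 164.9] 85.30511777439698
(197, 88, 146, 226) [260.67819321 221.81883775]
```

Call:
jog_arm(commands=[{"x":-0.2,"y":0.4,"z":-1,"ax":0,"ay":0,"az":0},{"x":-0.2,"y":0.4,"z":-4,"ax":0,"ay":0,"az":0},{"x":-0.2,"y":0.4,"z":-7.4,"ax":0,"ay":0,"az":0},{"x":-0.2,"y":0.4,"z":-7.4,"ax":0,"ay":0,"az":0},{"x":-0.2,"y":0.4,"z":-7.4,"ax":0,"ay":0,"az":0}])

```text
clock: 7.25
tcp_pos: [512.6, 276.3, 90.0]
orientation: [-0.512, 0.859, -0.0, 0.001]
wrist_force: [-0.1, 0.5, 0.5]
finger_gap: 85.4
```

Call:
jog_arm(commands=[{"x":0,"y":0,"z":0,"ax":0,"ay":0,"az":0},{"x":0,"y":0,"z":0,"ax":0,"ay":0,"az":0},{"x":0,"y":0,"z":0,"ax":0,"ay":0,"az":0},{"x":0,"y":0,"z":0,"ax":0,"ay":0,"az":0}], gripper=0.6, grip_force=35)

```text
clock: 7.75
tcp_pos: [513.6, 276.6, 91.3]
orientation: [-0.512, 0.859, -0.0, 0.002]
wrist_force: [0.2, -0.6, 5.6]
finger_gap: 63.7
```

Call:
jog_arm(commands=[{"x":0,"y":0,"z":3,"ax":0,"ay":0,"az":0},{"x":0,"y":0,"z":7,"ax":0,"ay":0,"az":0},{"x":0,"y":0,"z":12,"ax":0,"ay":0,"az":0},{"x":-1,"y":-3,"z":15,"ax":0,"ay":0,"az":-5},{"x":-2,"y":-8,"z":15,"ax":0,"ay":0,"az":-10}])

```text
clock: 8.38
tcp_pos: [493.9, 196.5, 242.9]
orientation: [-0.435, 0.9, -0.001, 0.004]
wrist_force: [1.3, -0.9, -1.2]
finger_gap: 63.6
```

Call:
jog_arm(commands=[{"x":-1.2,"y":-5,"z":0,"ax":0,"ay":0,"az":-10},{"x":-2.4,"y":-10,"z":0,"ax":0,"ay":0,"az":-20},{"x":-3.6,"y":-15,"z":0,"ax":0,"ay":0,"az":-30},{"x":-4.8,"y":-20,"z":0,"ax":0,"ay":0,"az":-40},{"x":-6,"y":-25,"z":0,"ax":0,"ay":0,"az":-50}])

```text
clock: 9.0
tcp_pos: [431.1, -55.4, 239.0]
orientation: [-0.011, 1.0, -0.0, -0.0]
wrist_force: [0.8, -0.9, -2.6]
finger_gap: 63.6
```

Call:
jog_arm(commands=[{"x":-0.8,"y":-4,"z":-4,"ax":0,"ay":0,"az":0},{"x":-0.8,"y":-4.4,"z":-8,"ax":0,"ay":0,"az":0},{"x":-0.8,"y":-4.4,"z":-10,"ax":0,"ay":0,"az":0},{"x":-0.8,"y":-4.4,"z":-10,"ax":0,"ay":0,"az":0}])

```text
clock: 9.5
tcp_pos: [422.0, -97.4, 137.3]
orientation: [-0.013, 1.0, 0.001, -0.003]
wrist_force: [-0.7, 0.1, -1.3]
finger_gap: 63.4
```

```bash
python3 - <<'E'
from h import *
b=camera("side");s=state();w=camera("wrist")
print(s["clock"],s["tcp_pos"],s["orientation"],s["finger_gap"],s["wrist_force"])
cv2.imwrite("pics/j.png",np.hstack([cv2.resize(b["img"][150:290,160:320],(400,350)),cv2.resize(w["img"],(400,350))]))
E
```

```text
9.55 [423.43933491 -97.7710642  138.75795137] [-1.37212578e-02  9.99905360e-01  4.17950215e-04 -9.07157478e-04] 63.36538089606041 [ 0.2708084  -0.67357059 -1.00466469]
```

View pics/j.png

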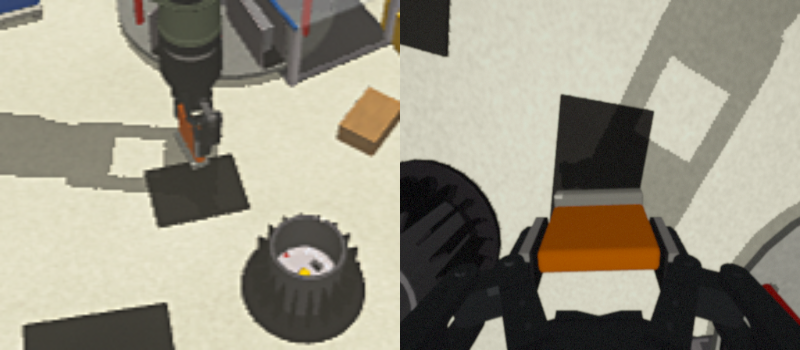

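The spanner is held level over the mat. Lowering it now.

Call:
jog_arm(commands=[{"x":0.1,"y":0,"z":-4,"ax":0,"ay":0,"az":0},{"x":0.1,"y":0,"z":-6.5,"ax":0,"ay":0,"az":0},{"x":0.1,"y":0,"z":-7.3,"ax":0,"ay":0,"az":0},{"x":0.1,"y":0,"z":-7.6,"ax":0,"ay":0,"az":0},{"x":0.1,"y":0,"z":-7.6,"ax":0,"ay":0,"az":0}])

```text
clock: 10.22
tcp_pos: [426.3, -98.5, 64.4]
orientation: [-0.014, 1.0, -0.001, 0.001]
wrist_force: [-0.2, -0.3, -1.8]
finger_gap: 63.5
```

```bash
python3 - <<'E'
from h import *
camera("wrist");s=state();print(s["tcp_pos"],s["wrist_force"])
E
```

```text
[426.26611454 -98.46957489  64.46160347] [-0.150471   -0.01517065 -1.64083594]
```

Call:
jog_arm(commands=[{"x":0,"y":0,"z":-0.1,"ax":0,"ay":0,"az":0},{"x":0,"y":0,"z":-0.2,"ax":0,"ay":0,"az":0},{"x":0,"y":0,"z":-0.25,"ax":0,"ay":0,"az":0},{"x":0,"y":0,"z":-0.25,"ax":0,"ay":0,"az":0}])

```text
clock: 10.78
tcp_pos: [425.1, -98.0, 60.7]
orientation: [-0.014, 1.0, 0.0, -0.0]
wrist_force: [-0.3, 0.5, -1.6]
finger_gap: 64.0
```

Call:
jog_arm(commands=[{"x":0,"y":0,"z":-0.1,"ax":0,"ay":0,"az":0},{"x":0,"y":0,"z":-0.1,"ax":0,"ay":0,"az":0}])

```text
clock: 11.02
tcp_pos: [425.4, -98.1, 60.3]
orientation: [-0.014, 1.0, -0.0, 0.0]
wrist_force: [-1.0, 0.8, 4.9]
finger_gap: 63.7
```

Call:
jog_arm(commands=[{"x":0,"y":0,"z":0,"ax":0,"ay":0,"az":0},{"x":0,"y":0,"z":0,"ax":0,"ay":0,"az":0},{"x":0,"y":0,"z":0,"ax":0,"ay":0,"az":0},{"x":0,"y":0,"z":0,"ax":0,"ay":0,"az":0}], gripper=1)

```text
clock: 11.52
tcp_pos: [425.2, -98.1, 59.7]
orientation: [-0.014, 1.0, 0.0, -0.0]
wrist_force: [1.0, -0.8, 0.3]
finger_gap: 85.7
```

Call:
jog_arm(commands=[{"x":0,"y":0,"z":3,"ax":0,"ay":0,"az":0},{"x":0,"y":0,"z":8,"ax":0,"ay":0,"az":0},{"x":0,"y":0,"z":14,"ax":0,"ay":0,"az":0},{"x":0,"y":-4,"z":20,"ax":0,"ay":0,"az":0},{"x":0,"y":-8,"z":24,"ax":0,"ay":0,"az":0}], gripper=0.4)

```text
clock: 12.15
tcp_pos: [425.4, -175.9, 299.7]
orientation: [-0.015, 1.0, -0.001, 0.001]
wrist_force: [0.8, -0.6, -0.4]
finger_gap: 34.1
```

Call:
jog_arm(commands=[{"x":0.5,"y":-4,"z":0,"ax":0,"ay":0,"az":-10},{"x":1,"y":-8,"z":0,"ax":0,"ay":0,"az":-20},{"x":1,"y":-8,"z":0,"ax":0,"ay":0,"az":-30},{"x":1,"y":-8,"z":0,"ax":0,"ay":0,"az":-40},{"x":1,"y":-8,"z":0,"ax":0,"ay":0,"az":-45}])

```text
clock: 12.78
tcp_pos: [434.9, -255.7, 296.8]
orientation: [0.372, 0.928, 0.0, -0.0]
wrist_force: [0.4, 0.1, 0.8]
finger_gap: 33.9
```

```bash
python3 - <<'E'
from h import *
camera("wrist");w=camera("wrist");b=camera("side");a=camera("scene");s=state()
import pickle;pickle.dump((a,b,w),open("c2.pkl","wb"))
print(s["clock"],s["tcp_pos"],s["orientation"],s["finger_gap"],s["joints"][[0,5]])
print(-np.array(w["R"]).T@w["t"])
print(proj(w,(498,-298,97)),proj(w,(425,-98,75)))
cv2.imwrite("pics/k.png",cv2.resize(w["img"],(800,600)))
E
```

```text
12.975 [ 435.0627612  -255.52894618  297.02855243] [ 3.69219512e-01  9.29342198e-01  5.68349068e-05 -1.66999963e-04] 33.97655440981652 [-0.70274418 -1.51720252]
[ 380.61356791 -202.71152437  418.00649707]
[264.87647468 232.88433062] [357.2735816   54.07055483]
```

View pics/k.png

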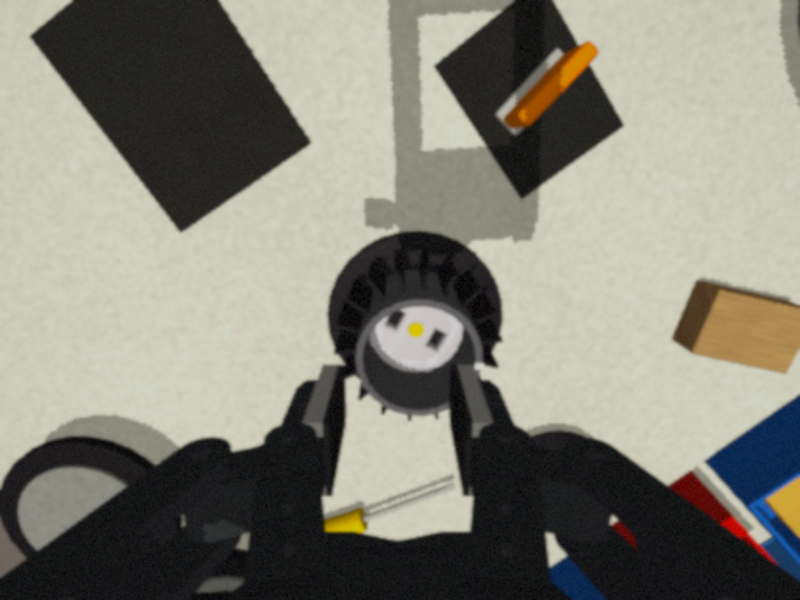

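```bash
python3 - <<'E'
from h import *
import pickle
a,b,w=pickle.load(open("c2.pkl","rb"))
im=w["img"];g=cv2.cvtColor(im,cv2.COLOR_BGR2GRAY)
r=(slice(196,230),slice(240,292))
sub=g[r];m=(sub>110).astype(np.uint8)
cs,hi=cv2.findContours(m,cv2.RETR_CCOMP,cv2.CHAIN_APPROX_NONE)
for k in range(len(cs)):
    if cv2.contourArea(cs[k])>8:print("cont",hi[0][k][3],cv2.contourArea(cs[k]),cv2.minAreaRect(cs[k]))
h=cv2.cvtColor(im,cv2.COLOR_BGR2HSV)
y=cv2.inRange(h[r],(22,130,100),(35,255,255));q=np.argwhere(y).mean(0)[::-1]+[240,196];print("yellow",q,ray(w,*q,35))
wt=255-sub.astype(float)
S=[]
for u,v in((254,203.5),(279.7,217)):
    x0,y0=int(u)-6,int(v)-6;p=g[y0:y0+14,x0:x0+14].astype(float);ww=np.clip(130-p,0,None);ww[cv2.inRange(h[y0:y0+14,x0:x0+14],(20,100,60),(40,255,255))>0]=0
    n,l,st,ce=cv2.connectedComponentsWithStats((ww>0).astype(np.uint8));i=l[6,6] or l[7,7] or 1
    ww*=l==i;Y,X=np.mgrid[:14,:14];c=np.array([(X*ww).sum(),(Y*ww).sum()])/ww.sum()+[x0,y0];P=ray(w,*c,35);S.append(P);print(c,st[i],P)
d=S[1]-S[0];print("mid",(S[0]+S[1])/2,np.linalg.norm(d),np.degrees(np.arctan2(d[1],d[0])))
rim=cv2.fitEllipse(np.array([[355,358],[376,312],[418,299],[462,312],[483,358],[462,398],[418,413],[376,400]],np.float32)*.64);print("rim",rim,ray(w,*rim[0],97))
cv2.imwrite("pics/l.png",np.hstack([cv2.resize(im[185:270,220:315],None,fx=4,fy=4,interpolation=cv2.INTER_CUBIC),cv2.resize(im[20:105,310:405],None,fx=4,fy=4,interpolation=cv2.INTER_CUBIC)]))
E
```

```text
cont -1 1451.0 ((25.5, 16.5), (33.0, 51.0), 90.0)
cont 0 85.5 ((38.900001525878906, 20.700000762939453), (8.497057914733887, 12.074767112731934), 26.56505012512207)
yellow [265.82258065 210.69354839] [ 497.89996254 -293.29559239   35.        ]
[252.30046636 202.50916056] [  0   0  11  13 110] [ 477.04945242 -298.29982282   35.        ]
[278.64863158 216.40336842] [ 0  0 12 13 87] [ 515.81071754 -286.46367861   35.        ]
mid [ 496.43008498 -292.38175072   35.        ] 40.52813817253852 16.98058079742805
rim ((267.9811096191406, 227.66104125976562), (73.63356018066406, 82.6084976196289), 86.8077163696289) [ 495.69971467 -290.9893491    97.        ]
```

View pics/l.png

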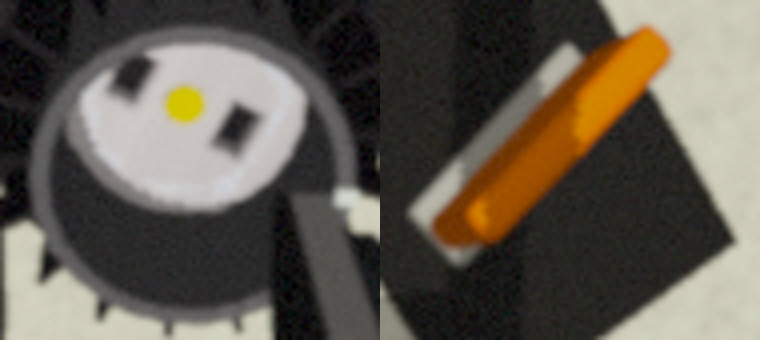

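The spanner stands on the mat, with its handle centre near view (550,85). The ring's slots are at crop (131,77) and (238,129), and the yellow centre dot is midway at (184,104), which agrees with the slots. I'll cross-check the lamp centre using the other views while I move to regrasp.

Call:
jog_arm(commands=[{"x":-0.3,"y":4.5,"z":0,"ax":0,"ay":0,"az":-10},{"x":-0.6,"y":9,"z":-3,"ax":0,"ay":0,"az":-20},{"x":-0.95,"y":13,"z":-6,"ax":0,"ay":0,"az":-30},{"x":-0.95,"y":15.7,"z":-10,"ax":0,"ay":0,"az":-40},{"x":-0.95,"y":15.7,"z":-13.5,"ax":0,"ay":0,"az":-45}])

```text
clock: 13.6
tcp_pos: [425.1, -96.6, 161.0]
orientation: [0.697, 0.717, 0.0, -0.0]
wrist_force: [0.4, -0.2, -0.2]
finger_gap: 33.9
```

```bash
python3 - <<'E'
from h import *
import pickle
a,b,_=pickle.load(open("c0.pkl","rb"));a2,b2,w=pickle.load(open("c2.pkl","rb"))
print("rim side",ray(b,283.2,248.8,97),"scene",ray(a,171.5,193.4,97),"wrist",ray(w,268.4,228.5,97))
p=ray(w,252.75,204.25,35);q=ray(w,279.5,217.25,35);d=q-p;print("slots",p,q,(p+q)/2,np.linalg.norm(d),np.degrees(np.arctan2(d[1],d[0])))
for n,c in(("side",b),("scene",a)):
    u,v=proj(c,(498,-293,35)).astype(int);h=cv2.cvtColor(c["img"],cv2.COLOR_BGR2HSV)
    y=cv2.inRange(h[v-12:v+12,u-12:u+12],(20,130,100),(35,255,255));k=np.argwhere(y)
    if len(k):
        k=k.mean(0)[::-1]+[u-12,v-12];print(n,k,y.sum()/255,ray(c,*k,35))
camera("wrist");w=camera("wrist");s=state();print(s["clock"],s["tcp_pos"],s["orientation"],s["finger_gap"])
h=cv2.cvtColor(w["img"],cv2.COLOR_BGR2HSV);m=cv2.inRange(h,(6,140,90),(20,255,255))
cs=max(cv2.findContours(m,0,1)[0],key=cv2.contourArea);print(cv2.minAreaRect(cs),proj(w,(425.3,-98.1,75)))
for X in((419,-130,75),(431,-130,75),(431,-66,75),(419,-66,75)):print(proj(w,X).round(),end=" ")
e=cv2.cvtColor(w["img"],cv2.COLOR_BGR2HSV)
cv2.imwrite("pics/m.png",w["img"])
for r in range(180,260,6):
    k=np.where(m[r]>0)[0]
    if len(k):print(r,k.min(),k.max(),[int(x) for x in w["img"][r,k[2:-2:6],2]])
E
```

```text
rim side [ 497.4325375  -297.30500464   97.        ] scene [ 500.19141802 -291.40978208   97.        ] wrist [ 496.7916075  -291.35482801   97.        ]
slots [ 479.22699614 -299.5666608    35.        ] [ 517.50706141 -286.46345966   35.        ] [ 498.36702877 -293.01506023   35.        ] 40.46056447462549 18.895987994754748
side [281.2 258.4] 10.0 [ 497.63846832 -292.32791844   35.        ]
scene [173.25 203.75] 4.0 [ 494.05263622 -295.99875492   35.        ]
13.7 [422.34763305 -96.54353396 158.48394778] [ 0.69640108  0.71763803 -0.00158269 -0.0043236 ] 33.96320985794836
((257.2311706542969, 202.01036071777344), (94.35331726074219, 16.60310935974121), 87.79740142822266) [259.18450234 211.88632348]
[249. 252.] [266. 253.] [269. 168.] [251. 167.] 180 249 264 [146, 154]
186 249 264 [148, 153]
192 249 264 [145, 152]
198 249 264 [143, 151]
204 250 265 [148, 153]
210 250 264 [147, 153]
216 251 265 [152, 154]
222 251 265 [152, 153]
228 250 266 [146, 153, 142]
234 251 265 [199, 156]
240 251 265 [207, 207]
246 251 265 [206, 206]
```

Call:
jog_arm(commands=[{"x":0.1,"y":-0.15,"z":-2,"ax":0,"ay":0,"az":0},{"x":0.1,"y":-0.15,"z":-6,"ax":0,"ay":0,"az":0},{"x":0.1,"y":-0.15,"z":-9.9,"ax":0,"ay":0,"az":0},{"x":0.1,"y":-0.15,"z":-9.9,"ax":0,"ay":0,"az":0},{"x":0.1,"y":-0.15,"z":-9.9,"ax":0,"ay":0,"az":0}])

```text
clock: 14.32
tcp_pos: [428.4, -101.1, 65.1]
orientation: [0.697, 0.717, 0.001, 0.002]
wrist_force: [0.6, -0.3, 0.0]
finger_gap: 34.0
```

Call:
jog_arm(commands=[{"x":0,"y":0,"z":0,"ax":0,"ay":0,"az":0},{"x":0,"y":0,"z":0,"ax":0,"ay":0,"az":0}])

```text
clock: 14.58
tcp_pos: [427.9, -100.7, 64.8]
orientation: [0.697, 0.717, 0.001, 0.002]
wrist_force: [0.3, -0.9, 0.2]
finger_gap: 34.0
```

Call:
jog_arm(commands=[{"x":0,"y":0,"z":-0.05,"ax":0,"ay":0,"az":0},{"x":0,"y":0,"z":-0.1,"ax":0,"ay":0,"az":0},{"x":0,"y":0,"z":-0.1,"ax":0,"ay":0,"az":0},{"x":0,"y":0,"z":-0.1,"ax":0,"ay":0,"az":0}])

```text
clock: 15.08
tcp_pos: [426.6, -100.1, 62.1]
orientation: [0.697, 0.717, -0.0, -0.0]
wrist_force: [-0.1, 0.0, -0.1]
finger_gap: 34.2
```

Call:
jog_arm(commands=[{"x":-0.1,"y":0.2,"z":-0.2,"ax":0,"ay":0,"az":0},{"x":-0.1,"y":0.2,"z":-0.2,"ax":0,"ay":0,"az":0},{"x":-0.1,"y":0.2,"z":-0.2,"ax":0,"ay":0,"az":0}])

```text
clock: 15.45
tcp_pos: [425.6, -98.0, 60.1]
orientation: [0.697, 0.717, -0.0, -0.0]
wrist_force: [-0.2, 0.5, 0.6]
finger_gap: 34.3
```

Call:
jog_arm(commands=[{"x":0,"y":0,"z":0,"ax":0,"ay":0,"az":0},{"x":0,"y":0,"z":0,"ax":0,"ay":0,"az":0},{"x":0,"y":0,"z":0,"ax":0,"ay":0,"az":0},{"x":0,"y":0,"z":0,"ax":0,"ay":0,"az":0}], gripper=0.02, grip_force=60)

```text
clock: 15.95
tcp_pos: [425.8, -98.2, 60.3]
orientation: [0.697, 0.717, 0.0, 0.0]
wrist_force: [0.2, -0.8, -0.3]
finger_gap: 11.2
```

Call:
jog_arm(commands=[{"x":0,"y":0,"z":3,"ax":0,"ay":0,"az":0},{"x":0,"y":0,"z":7,"ax":0,"ay":0,"az":0},{"x":0,"y":0,"z":11,"ax":0,"ay":0,"az":-8},{"x":0,"y":0,"z":13,"ax":0,"ay":0,"az":-18},{"x":0,"y":0,"z":13,"ax":0,"ay":0,"az":-28}])

```text
clock: 16.58
tcp_pos: [426.7, -98.6, 192.2]
orientation: [0.851, 0.524, 0.001, 0.002]
wrist_force: [-0.1, -0.4, -2.3]
finger_gap: 11.2
```

Call:
jog_arm(commands=[{"x":1.5,"y":-4,"z":0,"ax":0,"ay":0,"az":-10},{"x":3,"y":-8,"z":0,"ax":0,"ay":0,"az":-20},{"x":4.5,"y":-12,"z":0,"ax":0,"ay":0,"az":-30},{"x":6,"y":-16,"z":0,"ax":0,"ay":0,"az":-40},{"x":7.2,"y":-19.5,"z":0,"ax":0,"ay":0,"az":-45.7}])

```text
clock: 17.2
tcp_pos: [497.6, -294.2, 189.4]
orientation: [0.988, 0.153, -0.001, -0.001]
wrist_force: [0.2, 0.8, -1.4]
finger_gap: 11.2
```

Call:
jog_arm(commands=[{"x":0,"y":0,"z":0,"ax":0,"ay":0,"az":0},{"x":0,"y":0,"z":0,"ax":0,"ay":0,"az":0},{"x":0,"y":0,"z":0,"ax":0,"ay":0,"az":0},{"x":0,"y":0,"z":0,"ax":0,"ay":0,"az":0},{"x":0,"y":0,"z":0,"ax":0,"ay":0,"az":0}])

```text
clock: 17.82
tcp_pos: [497.7, -292.5, 190.4]
orientation: [0.988, 0.156, 0.0, 0.0]
wrist_force: [0.8, 0.4, -0.9]
finger_gap: 11.5
```

```bash
python3 - <<'E'
from h import *
camera("wrist");w=camera("wrist");b=camera("side");s=state();o=s["orientation"]
print(s["clock"],s["tcp_pos"],o,"yaw",2*np.degrees(np.arctan2(o[1],o[0]))-90,s["finger_gap"],s["wrist_force"],s["joints"])
cv2.imwrite("pics/n.png",np.hstack([cv2.resize(w["img"],(400,300)),cv2.resize(b["img"][190:280,225:345],(400,300),interpolation=cv2.INTER_CUBIC)]))
E
```

```text
17.975 [ 497.67768626 -292.92786656  190.36619886] [9.87826397e-01 1.55560288e-01 5.82735648e-05 5.87968321e-05] yaw -72.10141480580536 11.274885590805141 [ 0.15547353  0.07123237 -1.15963117] [-6.81818971e-01  2.69528158e-01  1.59986199e+00  8.33746737e-06
  1.27203713e+00  5.76585660e-01]
```

View pics/n.png

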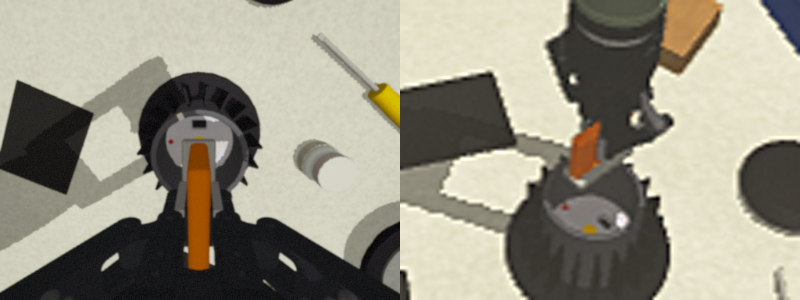

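The wrist view shows the ring slot at (199,124) and the yellow dot at (199,138), both in line with the handle at column 199, so sideways alignment looks good. I've used all 12 pictures, so the remaining checks are numeric.

```bash
python3 - <<'E'
from h import *
w=camera("wrist");cv2.imwrite("pics/o.png",w["img"]);s=state();o=s["orientation"];print(s["tcp_pos"],s["clock"])
h=cv2.cvtColor(w["img"],cv2.COLOR_BGR2HSV);g=h[...,2].astype(float)
y=cv2.inRange(h[165:190,235:275],(20,110,80),(35,255,255));k=np.argwhere(y).mean(0)[::-1]+[235,165];print("yellow",k,y.sum()/255,ray(w,*k,35))
r=g[148:170,238:272];m=(r<95).astype(np.uint8);n,l,st,ce=cv2.connectedComponentsWithStats(m)
for i in range(1,n):
    if st[i][4]>15:c=ce[i]+[238,148];print("dark",st[i],c,ray(w,*c,35), cv2.minAreaRect(np.argwhere(l==i)[:,::-1].astype(np.float32)))
print(r[::2,::2].astype(int))
# predicted slot corners for the centre (498,-293), ang 18
t=np.radians(18);u=np.array([np.cos(t),np.sin(t)])
for sg in(1,-1):print(proj(w,np.r_[np.array([498,-293])+sg*20*u,35]))
print(proj(w,(498,-293,35)))
R=np.array(w["R"]);print(-R.T@w["t"])
E
```

```text
[ 497.67351428 -292.98585804  190.31485842] 18.025
yellow [254.5        175.77777778] 36.0 [ 502.14833249 -291.39856344   35.        ]
dark [  8   6  19  10 180] [254.50555556 158.51111111] [ 517.66313574 -286.41047927   35.        ] ((17.0, 10.5), (18.0, 9.0), 0.0)
[[ 61  66  74  88  94  97 103 103 114 117 110 131 153 137 133 119 111]
 [ 98 119 131 134 135 137 133 135 135 136 134 145 187 205 205 204 197]
 [130 135 135 131 128 127 127 124 126 124 123 125 147 191 205 212 216]
 [134 133 133 121  73  55  55  53  56  55  58  54  65 135 150 162 192]
 [132 132 134 119  58  22  22  21  19  22  17  21  30  94 129 133 136]
 [136 134 131 124  62  30  19  17   8  28  21  19  34 103 130 135 135]
 [133 135 133 124  64  16  23  24  19  19  23  23  30 102 130 135 134]
 [134 131 130 125  76  44  41  41  41  43  41  44  54 105 129 132 131]
 [135 135 132 127 105  95  98  98  97  97 102 100 102 116 133 134 136]
 [134 136 133 129 131 127 129 127 127 126 123 127 129 126 134 134 133]
 [135 135 135 135 134 134 136 134 135 136 137 134 136 134 133 138 137]]
[254.71617572 159.30414316]
[254.82396681 200.60253992]
[254.77118596 180.38041736]
[ 570.15748715 -268.98374247  311.4593221 ]
```

Call:
jog_arm(commands=[{"x":0.07,"y":0.03,"z":-3,"ax":0,"ay":0,"az":0},{"x":0.07,"y":0.03,"z":-5.5,"ax":0,"ay":0,"az":0},{"x":0.07,"y":0.03,"z":-7.5,"ax":0,"ay":0,"az":0},{"x":0.07,"y":0.03,"z":-8.7,"ax":0,"ay":0,"az":0},{"x":0.07,"y":0.03,"z":-8.7,"ax":0,"ay":0,"az":0}])

```text
clock: 18.65
tcp_pos: [497.8, -292.4, 102.3]
orientation: [0.988, 0.155, -0.001, -0.001]
wrist_force: [0.1, 1.5, -1.4]
finger_gap: 11.4
```

Call:
jog_arm(commands=[{"x":0,"y":0,"z":0,"ax":0,"ay":0,"az":0},{"x":0,"y":0,"z":0,"ax":0,"ay":0,"az":0},{"x":0,"y":0,"z":0,"ax":0,"ay":0,"az":0},{"x":0,"y":0,"z":0,"ax":0,"ay":0,"az":0}])

```text
clock: 19.15
tcp_pos: [498.5, -292.9, 103.6]
orientation: [0.988, 0.155, 0.0, 0.0]
wrist_force: [1.2, -0.2, -1.2]
finger_gap: 11.2
```

Now lower gently in small steps, watching the force.

Call:
jog_arm(commands=[{"x":0,"y":0,"z":-0.3,"ax":0,"ay":0,"az":0},{"x":0,"y":0,"z":-0.6,"ax":0,"ay":0,"az":0},{"x":0,"y":0,"z":-0.9,"ax":0,"ay":0,"az":0},{"x":0,"y":0,"z":-1.1,"ax":0,"ay":0,"az":0},{"x":0,"y":0,"z":-1.2,"ax":0,"ay":0,"az":0}])

```text
clock: 19.77
tcp_pos: [498.3, -292.8, 90.9]
orientation: [0.988, 0.155, -0.0, -0.0]
wrist_force: [-0.1, 0.6, -1.6]
finger_gap: 11.2
```

Call:
jog_arm(commands=[{"x":0,"y":0,"z":-0.1,"ax":0,"ay":0,"az":0},{"x":0,"y":0,"z":-0.2,"ax":0,"ay":0,"az":0},{"x":0,"y":0,"z":-0.3,"ax":0,"ay":0,"az":0},{"x":0,"y":0,"z":-0.3,"ax":0,"ay":0,"az":0}])

```text
clock: 20.27
tcp_pos: [498.3, -292.7, 88.1]
orientation: [0.988, 0.155, -0.0, -0.0]
wrist_force: [-0.2, -0.2, -1.9]
finger_gap: 11.3
```

The tool is already 4 mm below the contact height with no force, so the prongs are entering.

Call:
jog_arm(commands=[{"x":0,"y":0,"z":-0.15,"ax":0,"ay":0,"az":0},{"x":0,"y":0,"z":-0.3,"ax":0,"ay":0,"az":0},{"x":0,"y":0,"z":-0.45,"ax":0,"ay":0,"az":0},{"x":0,"y":0,"z":-0.45,"ax":0,"ay":0,"az":0}])

```text
clock: 20.78
tcp_pos: [498.2, -292.7, 83.5]
orientation: [0.988, 0.155, -0.0, -0.0]
wrist_force: [0.7, -0.2, -2.0]
finger_gap: 11.4
```

Call:
jog_arm(commands=[{"x":0,"y":0,"z":-0.08,"ax":0,"ay":0,"az":0},{"x":0,"y":0,"z":-0.14,"ax":0,"ay":0,"az":0},{"x":0,"y":0,"z":-0.14,"ax":0,"ay":0,"az":0}])

```text
clock: 21.15
tcp_pos: [498.4, -292.9, 82.4]
orientation: [0.988, 0.155, 0.0, 0.0]
wrist_force: [-0.7, -0.3, -1.1]
finger_gap: 11.4
```

Call:
jog_arm(commands=[{"x":0,"y":0,"z":-0.05,"ax":0,"ay":0,"az":0},{"x":0,"y":0,"z":-0.05,"ax":0,"ay":0,"az":-2},{"x":0,"y":0,"z":-0.05,"ax":0,"ay":0,"az":-5},{"x":0,"y":0,"z":-0.05,"ax":0,"ay":0,"az":-10},{"x":0,"y":0,"z":-0.05,"ax":0,"ay":0,"az":-15}])

```text
clock: 21.78
tcp_pos: [498.5, -293.4, 82.3]
orientation: [1.0, 0.024, 0.0, 0.001]
wrist_force: [-1.3, -0.9, 1.5]
finger_gap: 11.3
```

```bash
cat > st.py <<'E'
from h import *
s=state();o=s["orientation"];print(s["clock"],s["tcp_pos"].round(1),"yaw",2*np.degrees(np.arctan2(o[1],o[0]))-90,o[2:],s["finger_gap"],s["wrist_force"].round(1),s["moment"].round(2),s["joints"][5])
E
python3 st.py
```

```text
21.775 [ 498.5 -293.4   82.3] yaw -87.30202721641149 [0.00011988 0.00071977] 11.259086929378203 [-1.3 -0.9  1.5] [-0.06  0.14  0.16] 0.8431205008591486
```

The moment of 0.16 N m matches the ring's friction, so the ring is turning. Continuing.

Call:
jog_arm(commands=[{"x":0,"y":0,"z":0,"ax":0,"ay":0,"az":-6},{"x":0,"y":0,"z":0,"ax":0,"ay":0,"az":-12},{"x":0,"y":0,"z":0,"ax":0,"ay":0,"az":-18},{"x":0,"y":0,"z":0,"ax":0,"ay":0,"az":-24},{"x":0,"y":0,"z":0,"ax":0,"ay":0,"az":-30}])

```text
clock: 22.4
tcp_pos: [498.4, -293.9, 82.3]
orientation: [0.972, -0.236, 0.0, 0.001]
wrist_force: [-1.3, -1.7, 0.5]
finger_gap: 11.4
```

Call:
jog_arm(commands=[{"x":0,"y":0,"z":0,"ax":0,"ay":0,"az":-4},{"x":0,"y":0,"z":0,"ax":0,"ay":0,"az":-8},{"x":0,"y":0,"z":0,"ax":0,"ay":0,"az":-11}])

```text
clock: 22.78
tcp_pos: [498.3, -294.0, 82.3]
orientation: [0.945, -0.328, 0.0, 0.001]
wrist_force: [-1.6, -2.0, 0.1]
finger_gap: 11.0
```

```bash
python3 st.py
```

```text
22.775 [ 498.3 -294.    82.3] yaw -128.2377175424169 [0.00041815 0.00119791] 11.022933067479432 [-1.6 -2.   0.1] [-0.42  0.35  0.23] 1.557690410544853
```

Call:
jog_arm(commands=[{"x":0,"y":0,"z":0,"ax":0,"ay":0,"az":-3},{"x":0,"y":0,"z":0,"ax":0,"ay":0,"az":-6},{"x":0,"y":0,"z":0,"ax":0,"ay":0,"az":-6}])

```text
clock: 23.15
tcp_pos: [498.3, -294.0, 82.3]
orientation: [0.927, -0.376, 0.0, 0.001]
wrist_force: [-2.0, -2.5, 1.2]
finger_gap: 11.3
```

```bash
python3 st.py
```

```text
23.15 [ 498.3 -294.    82.3] yaw -134.11175325535504 [0.00049093 0.00112198] 11.319322514693352 [-2.  -2.5  1.2] [-0.63  0.43  0.05] 1.660044241198846
```

Call:
jog_arm(commands=[{"x":0,"y":0,"z":0,"ax":0,"ay":0,"az":-3},{"x":0,"y":0,"z":0,"ax":0,"ay":0,"az":-5},{"x":0,"y":0,"z":0,"ax":0,"ay":0,"az":-5}])

```text
clock: 23.52
tcp_pos: [498.3, -294.1, 82.3]
orientation: [0.91, -0.416, 0.0, 0.001]
wrist_force: [-2.9, -4.6, 1.9]
finger_gap: 11.0
```

```bash
python3 st.py
```

```text
23.525 [ 498.3 -294.1   82.3] yaw -139.12297124334083 [0.00049616 0.00108523] 11.038302231328057 [-2.9 -4.6  1.9] [-0.8   0.58  0.09] 1.7474369625393733
```

Call:
jog_arm(commands=[{"x":0,"y":0,"z":0,"ax":0,"ay":0,"az":-2},{"x":0,"y":0,"z":0,"ax":0,"ay":0,"az":-4},{"x":0,"y":0,"z":0,"ax":0,"ay":0,"az":-4}])

```text
clock: 23.9
tcp_pos: [498.2, -294.1, 82.3]
orientation: [0.894, -0.447, 0.0, 0.001]
wrist_force: [-4.3, -4.8, 2.2]
finger_gap: 10.9
```

```bash
python3 st.py
```

```text
23.9 [ 498.2 -294.1   82.3] yaw -143.1249654146549 [0.00049219 0.00108485] 10.915305799509968 [-4.3 -4.8  2.2] [-0.8   0.67  0.09] 1.817304471883661
```

Call:
jog_arm(commands=[{"x":0,"y":0,"z":0,"ax":0,"ay":0,"az":-2},{"x":0,"y":0,"z":0,"ax":0,"ay":0,"az":-4},{"x":0,"y":0,"z":0,"ax":0,"ay":0,"az":-4}])

```text
clock: 24.28
tcp_pos: [498.2, -294.1, 82.3]
orientation: [0.88, -0.476, 0.0, 0.002]
wrist_force: [-2.3, -3.5, 2.3]
finger_gap: 11.5
```

```bash
python3 st.py
```

```text
24.275 [ 498.2 -294.1   82.3] yaw -146.8088888313671 [0.00044263 0.00178318] 11.507089589998843 [-2.3 -3.5  2.3] [-0.77  0.64  1.6 ] 1.8830662316356113
```

The moment jumped to 1.6 N m after 74.7° (about 70° allowing for play), so this is the stop. I'll relieve the wind-up slightly, release and rise.

Call:
jog_arm(commands=[{"x":0,"y":0,"z":0,"ax":0,"ay":0,"az":0},{"x":0,"y":0,"z":0,"ax":0,"ay":0,"az":0.5},{"x":0,"y":0,"z":0,"ax":0,"ay":0,"az":0.5}])

```text
clock: 24.65
tcp_pos: [498.2, -294.1, 82.3]
orientation: [0.882, -0.472, 0.0, 0.002]
wrist_force: [-3.2, -4.7, 2.7]
finger_gap: 11.3
```

Call:
jog_arm(commands=[{"x":0,"y":0,"z":0,"ax":0,"ay":0,"az":0},{"x":0,"y":0,"z":0,"ax":0,"ay":0,"az":0},{"x":0,"y":0,"z":0,"ax":0,"ay":0,"az":0}], gripper=0.38)

```text
clock: 25.02
tcp_pos: [498.4, -292.3, 81.6]
orientation: [0.88, -0.474, -0.0, -0.0]
wrist_force: [0.1, 1.0, -0.8]
finger_gap: 32.5
```

```bash
python3 st.py
```

```text
25.025 [ 498.4 -292.3   81.6] yaw -146.63546795664698 [-0.00023895 -0.00044081] 32.49299965163649 [ 0.1  1.  -0.8] [-0.02 -0.01 -0.02] 1.8783502809827728
```

Call:
jog_arm(commands=[{"x":0,"y":0,"z":1.5,"ax":0,"ay":0,"az":0},{"x":0,"y":0,"z":4,"ax":0,"ay":0,"az":0},{"x":0,"y":0,"z":8,"ax":0,"ay":0,"az":0},{"x":0,"y":0,"z":13,"ax":0,"ay":0,"az":0},{"x":0,"y":0,"z":18,"ax":0,"ay":0,"az":0}])

```text
clock: 25.65
tcp_pos: [498.4, -292.6, 264.5]
orientation: [0.88, -0.474, 0.001, -0.0]
wrist_force: [0.7, -0.6, 0.2]
finger_gap: 32.8
```

Call:
jog_arm(commands=[{"x":-2,"y":2,"z":1,"ax":0,"ay":0,"az":10},{"x":-4,"y":4,"z":2,"ax":0,"ay":0,"az":20},{"x":-6,"y":6,"z":2,"ax":0,"ay":0,"az":30},{"x":-6,"y":6,"z":2,"ax":0,"ay":0,"az":30},{"x":-6,"y":6,"z":2,"ax":0,"ay":0,"az":30}])

```text
clock: 26.28
tcp_pos: [438.9, -233.3, 282.7]
orientation: [0.973, -0.231, 0.001, 0.0]
wrist_force: [0.5, 0.0, -0.6]
finger_gap: 32.3
```

```bash
python3 - <<'E'
from h import *
import st
C=np.array([498.3,-293])
for n in("wrist","side","scene"):
    c=camera(n);cv2.imwrite(f"pics/z_{n}.png",c["img"]);h=cv2.cvtColor(c["img"],cv2.COLOR_BGR2HSV)
    u,v=proj(c,(*C,66)).astype(int);r=70 if n=="wrist" else 35
    y0,x0=max(v-r,0),max(u-r,0);H=h[y0:v+r,x0:u+r]
    print(n,"centre@35",proj(c,(*C,35)).round(1),"@97",proj(c,(*C,97)).round(1))
    for nm,m,z in(("red",cv2.inRange(H,(0,140,60),(4,255,255))|cv2.inRange(H,(172,140,60),(180,255,255)),35),("white",cv2.inRange(H,(0,0,190),(180,60,255)),97),("orange",cv2.inRange(H,(5,140,60),(18,255,255)),97)):
        k,l,st_,ce=cv2.connectedComponentsWithStats(m)
        for i in range(1,k):
            if 3<=st_[i][4]<1500:
                p=ce[i]+[x0,y0];P=ray(c,*p,z)[:2]-C
                if np.linalg.norm(P)<60:
                    print(nm,st_[i][2:],p.round(1),"rel",P.round(1),"ang",np.degrees(np.arctan2(P[1],P[0])).round(1))
                    if nm=="orange":
                        q=np.argwhere(l==i)[:,::-1]+[x0,y0];q=np.array([ray(c,*t,97)[:2]-C for t in q],np.float32);print("  rect",cv2.minAreaRect(q))
# expected handle top, x axis at -146.5+90
E
```

```text
26.275 [ 438.9 -233.3  282.7] yaw -116.72675000126263 [0.00093062 0.00040189] 32.31657434650524 [ 0.5  0.  -0.6] [0.03 0.   0.01] 1.3744391151944262
wrist centre@35 [277.8  91.9] @97 [282.7  91.1]
red [3 3 7] [250.3  80. ] rel [25.7 22.3] ang 41.0
white [ 7  6 28] [239.9  72.5] rel [33.1 28.7] ang 40.9
orange [ 42  66 485] [282.3  87.5] rel [ 3.1 -1.1] ang -19.1
  rect ((1.5016536712646484, -0.6231136322021484), (13.597935676574707, 63.181339263916016), 35.71564483642578)
side centre@35 [281.5 258.5] @97 [282.9 247.6]
white [10  5 13] [277.6 257.2] rel [-28.8 -25.1] ang -139.0
orange [ 21  17 218] [282.1 251.8] rel [ -8.3 -12.7] ang -123.2
  rect ((-9.479684829711914, -12.553047180175781), (37.61975860595703, 67.02021789550781), 36.878170013427734)
scene centre@35 [174. 205.] @97 [171.1 192.8]
orange [ 23  17 258] [172.1 196.9] rel [13.4  5.5] ang 22.3
  rect ((14.01655387878418, 7.225074768066406), (42.62060546875, 65.30675506591797), 37.877403259277344)
```

The red dot on the ring is at 41.0° and the white mark at 40.9°. At rim height the handle top measures 63x14 mm and is centred within about 2 mm. Handing in.

```bash
python3 -c "
from workcell import *
print(close_job())"
```

```text
the job is handed in; nothing more can be done
None
```

The job is done and handed in at about 26 s on the robot's clock; no verdict was reported.

**What I did:**
- Turned the carousel 100° by a gripped peg until the orange spanner was out from under the hood.
- Lifted the spanner out by its narrow ends, stood it on the small mat, and took it again across its broad faces.
- Lowered it into the lamp ring without resistance until it was fully seated, at the height expected for full depth.
- Turned it about 75° clockwise until the moment rose to 1.6 N m at the stop, then released it and moved clear.

**Last checks:**
- **Ring at its stop:** the wrist camera shows the red dot at 41.0° and the white mark at 40.9°.
- **Spanner seated and upright:** its handle top measures about 63 x 14 mm at rim height and sits within about 2 mm of centre.
- **Nothing touched:** the wrist force was near zero after release.

**Checks that disagreed or were missing:**
- **Lamp centre:** before insertion, the three camera views put it up to about 6 mm apart. I used the wrist view, and the prongs went in without force.
- **Side and scene views:** in the last check they gave no clean handle outline, because the handle's sides merged with its top. The final position therefore rests on the wrist view alone.
- **Blue spanner and loose items:** I did not re-measure them at the end. I never handled them.

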